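# Microscope lamp to full, then take the picture

### The job

Get the picture of the specimen: with a fingertip, push the red-knobbed lamp lever on the white console from off, past its half-way click, all the way to the full stop at the far end of its slot. Then press the blue shutter button on the grey remote right down and let it come back up, with the lamp still at full. Only push and press, lifting nothing; do not press the shutter before the lamp is at full, and leave the jar, beaker and slide case where they are.

Things in the scene. Friction and masses are not known exactly. Their poses are not given: they have to be found in the camera images.
- console: Lamp console fixed to the bench: white box with a blue band, 120 (x) by 190 (y) by 60 mm high, flat top. Origin at the centre of its underside, z up. Its own y axis is the line of the lever's slot, in the middle of the top (x = 0): the lever starts leaning to -y (off) and must end leaning to +y (full). Bars beside the slot: black = off, yellow = half, orange (longest) = full.
- lever (a joint): Lamp lever angle: 0 rad = off, leaning 0.5 rad to the console's -y; 0.5 = half, upright, first detent; 1.0 = full, leaning 0.5 rad to +y, hard end stop. It is sprung into these three positions: pushed beyond about 0.3 it snaps into half, beyond about 0.8 into full; let go below 0.2 or between 0.5 and 0.7 it springs back. Each click takes about 7 to 10 N at the knob; it stays where it has clicked in.
- knob (a point): Centre of the red ball knob (28 mm diameter) on an 8 mm steel rod, 105 mm from the lever's pivot. The pivot is inside the console, at its middle, 12 mm above the bench; the lever swings in the console's y-z plane. The knob stands 104 mm above the bench at off and at full, 117 mm at half, and moves 101 mm along the console's y from off to full.
- remote: Camera remote fixed to the bench: grey box 85 (x) by 75 (y) by 30 mm high, with the shutter button in the middle of its top. Origin at the centre of its underside, z up.
- shutter (a joint): Travel of the blue shutter button: 0 = up, 0.006 m = right down. Springs back when let go; right down takes about 5 N.
- shutter_top (a point): Centre of the top face of the blue round shutter button (28 mm diameter); it goes straight down with the button when pressed.
- sample_jar: Loose sample jar with white lid, 42 mm diameter, 60 mm high, standing. Origin at the centre of its underside. Leave alone.
- beaker: Loose empty glass beaker, 54 mm diameter, 65 mm high, standing beside the console on the console's +x side. Origin at the centre of its underside. Leave alone.
- slide_case: Loose orange slide case 50 (x) by 80 (y) by 28 mm, beside the remote on the remote's +x side. Origin at the centre of its underside. Leave alone.
Things that resemble listed ones, but are neither listed nor needed, are in the scene too. What is shaped like the remote but purple or yellow is not meant.

How it is judged:
On the way, in this order (a step that is already met when the one before it is completed fails the run):
1. the lamp lever is past half and at its full stop (value of joint lever above 0.95 rad), for 0.2 s.
2. the shutter button is pressed right down with the lamp at full (value of joint shutter above 0.0045 m and value of joint lever above 0.95 rad), for 0.05 s.
At the end, for the whole second after the job is handed in: The lever rests at full (joint above 0.95 of 1.0 rad), the shutter has been pressed (4.5 of 6 mm) and is up again (below 1.5 mm), and jar, beaker and slide case are within 20 mm of where they started (value of joint lever above 0.95 rad and value of joint shutter below 0.0015 m and distance of each of sample_jar, beaker, slide_case from where it was at the start of the episode below 0.02 m); the robot touches nothing.
It fails at once if the shutter is pressed before the lamp is at full (value of joint shutter above 0.003 m and value of joint lever below 0.9 rad).
It fails at once if the sample jar is shifted by more than 20 mm, or lifted (distance of sample_jar from where it was at the start of the episode above 0.02 m or height (world z) of sample_jar above 0.01 m).
It fails at once if the beaker is shifted by more than 20 mm, or lifted (distance of beaker from where it was at the start of the episode above 0.02 m or height (world z) of beaker above 0.01 m).
It fails at once if the slide case is shifted by more than 20 mm, or lifted (distance of slide_case from where it was at the start of the episode above 0.02 m or height (world z) of slide_case above 0.01 m).
It also fails if it takes over 48 s, if anything falls off the work surface, if the arm or the gripper's body presses on something with over 40 N, if the wrist force passes 120 N, or if a joint passes its speed limit or range.

### The arm

A 6-joint arm with a two-finger parallel gripper is mounted at the origin on the work surface. World frame = base frame: x ahead of the robot, y to its left, z up, the work surface at z = 0. Lengths are in m, angles in rad, forces in N, time in s.
With the tool pointing down it reaches from about 0.375 to 0.9 m from the base axis. Payload 3.1 kg.
Tool frame: the origin (TCP) lies at the very end of the fingers, on their centre line; the grasp point (between the pads) lies 19 mm behind it; z points along the fingers, y is the direction in which the jaws open and shut (so a half turn about z gives the same grasp; the last joint's range is limited). The gripper opens to 87 mm and grips with 3 to 60 N. Pads are 19 mm wide; open, the fingers measure 117 mm over their backs; the gripper's body (75 mm by 190 mm) begins 51 mm behind the grasp point.
Start: joints at [-1.341, 0.527, 1.433, -0, 1.181, -0.178], TCP at [0.248, -0.574, 0.223] pointing down, gripper open.
Joint ranges: [-3.08, 3.08], [-0.75, 2.2], [0.22, 2.44], [-1.43, 4.57], [0, 2.65], [-2.85, 2.85]. Speed limits (rad/s): [2.79, 2.79, 3.14, 3.14, 3.14, 3.14].

### API

Orientations are given as a unit quaternion [x, y, z, w].
In Python, from rig import robot, optics gives the robot as it stands.
- The arm moves only by the shell command python3 -m inch 'ROWS' [FORCE]. ROWS is JSON, a list of rows, each an object of numbers: "ax", "ay", "az": the turn, a rotation vector about the tool's x, y, z in rad; "dx", "dy", "dz": the shift along the tool's x, y, z in mm; "gripper": the opening in per cent of the stroke, from 0 (shut) to 100 (fully open). In form: [{"ax": .., "ay": .., "az": .., "dx": .., "dy": .., "dz": .., "gripper": ..}, ...]. A call has 1 to 8 rows; each row shifts and turns the commanded pose from where the row before left it, along the tool's axes as they then stand; what a row does not reach is not made up. A row lasts 1/10 s, in which the tool goes at most 50 mm and 8.59 degrees, less where a joint would pass 70% of its speed; a pose out of reach is approached as far as the arm can. A call with a gripper value outside its range is refused whole. The fingers move at their own pace and stop on an object; FORCE is the grip in N (left out, the last holds). Time passes only in rows, so rows that do not move let the fingers close. It gives the time, the measured TCP pose, the force and the opening at its end, in the units of the state.
- robot.get_obs(): the state, without advancing time (a new reading comes with each control period).
- optics.camera(name): name is "scene" or "top" or "wrist"; returns a dict with "img" (400x640x3 uint8, red, green, blue), "depth" (400x640 float32, m along the optical axis (not along the pixel's ray), 0 where there is no reading), "camera_matrix" (3x3 intrinsics, pixels), "position" and "attitude" of the camera in the world. Camera axes: x right, y up, looking along -z (the intrinsics and any distortion apply to the point x, -y, -z); pixel columns grow to the right and rows downward; lengths in m; the calibration is good to about 2 mm. A picture is of the moment at which its call begins.
- robot.hand_in(): hands the job in, once; it reports no verdict.
The state is a dict: "time": time; "q": joint angles; "joint_velocities": joint speeds; "joint_torque": joint torques, N m; "position": TCP position; "tool_rot": TCP orientation; "ft_force": force on the tool from outside, world axes, zero at the start; "moment": the same for the moment, N m; "grip_width": finger opening in m.
Only numpy, scipy, OpenCV 4.12 (cv2) and the standard library are available. Lean on these libraries where they do the work, as an engineer would, in place of code of your own. Each camera call takes 0.05 s, during which the arm holds its last target.

## Working session

There is one attempt and no reset: what is moved stays moved. The work goes in short steps, Python scripts to look and compute and a shell command to move; the robot and the scene stay as the last step left them, time stands still between calls to the robot, and variables do not carry over. Pictures are saved under pics/ and viewed, and the job is handed in when it is done.

```bash
ls; mkdir -p pics
python3 - <<'E'
from rig import robot, optics
import cv2,numpy as np
o=robot.get_obs();print({k:np.round(v,3) for k,v in o.items()})
for n in("scene","top"):
    c=optics.camera(n);cv2.imwrite(f"pics/{n}0.png",c["img"][:,:,::-1]);print(n,c["camera_matrix"],c["position"],c["attitude"])
    np.savez(f"{n}0.npz",**c)
E
```

```text
pics
{'time': np.float64(0.0), 'q': array([-1.342,  0.528,  1.434, -0.   ,  1.181, -0.179]), 'joint_velocities': array([ 0.001,  0.001, -0.001,  0.001,  0.001,  0.001]), 'joint_torque': array([ -0.   , -44.004, -17.659,   0.064,   0.058,  -0.   ]), 'position': array([ 0.248, -0.573,  0.222]), 'tool_rot': array([ 0.979,  0.202, -0.   , -0.001]), 'ft_force': array([-0.64 , -0.407, -0.228]), 'moment': array([-0.023, -0.009, -0.05 ]), 'grip_width': np.float64(0.087)}
scene [[457.90701432   0.         306.91082109]
 [  0.         457.90701432 201.31239616]
 [  0.           0.           1.        ]] [ 0.99180912 -0.50751167  0.95198711] [0.30253824 0.10980194 0.3483754  0.88036852]
top [[391.11035635   0.         319.81008891]
 [  0.         391.11035635 200.97535174]
 [  0.           0.           1.        ]] [ 0.44312368 -0.03979782  0.87370232] [ 0.06461603 -0.05857092 -0.69706327  0.71168603]
```

View pics/scene0.png

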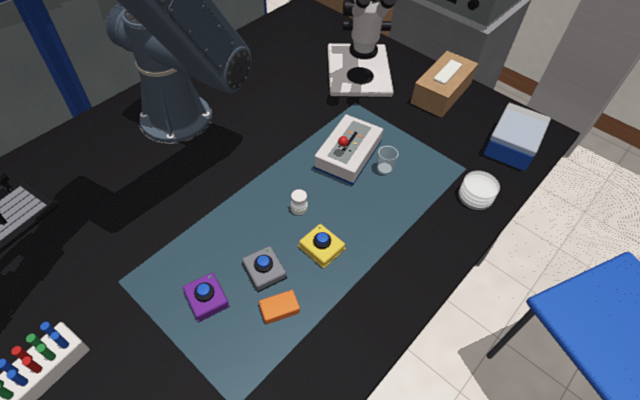

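View pics/top0.png

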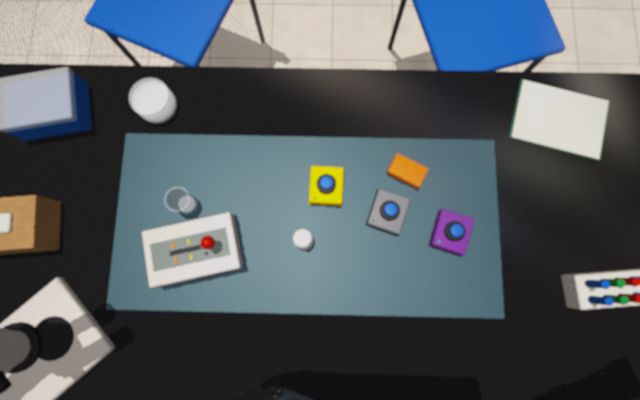

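Candidates in the top view: the remotes are yellow at (326,184), grey at (390,211) and purple at (454,231). By the description I take the grey one. The only lever is the red knob at (207,242) on the white console. Next I take close crops and measure.

```bash
cat > h.py <<'E'
import numpy as np
from scipy.spatial.transform import Rotation as R
def cloud(c):
    K=c["camera_matrix"];d=c["depth"];v,u=np.indices(d.shape)
    p=np.stack([(u-K[0,2])/K[0,0]*d,-(v-K[1,2])/K[1,1]*d,-d],-1)
    return p@R.from_quat(c["attitude"]).as_matrix().T+c["position"]
E
python3 - <<'E'
import numpy as np,cv2
from h import *
cs={n:dict(np.load(n+"0.npz")) for n in("top","scene")}
c=cs["top"];im=c["img"][:,:,::-1]
a=cv2.resize(im[200:300,130:260],None,fx=5,fy=5,interpolation=2)
b=cv2.resize(im[140:265,290:480],None,fx=4,fy=4,interpolation=2)
cv2.imwrite("pics/a.png",a);cv2.imwrite("pics/b.png",b)
for n,c in cs.items():
    P=cloud(c);I=c["img"].astype(int);hsv=cv2.cvtColor(c["img"],cv2.COLOR_RGB2HSV).astype(int)
    H,S,V=hsv[...,0],hsv[...,1],hsv[...,2]
    X,Y,Z=P[...,0],P[...,1],P[...,2]
    mat=(X>.2)&(X<.7)&(Y>-.6)&(Y<.5)
    def rep(name,m):
        m=m&mat&(c["depth"]>0); q=P[m]
        if len(q)<5: print(n,name,len(q));return
        r=cv2.minAreaRect((q[:,:2]*1000).astype(np.float32))
        print(n,name,len(q),"mean",q.mean(0).round(4),"med",np.median(q,0).round(4),"rect",np.round(r[0],1),np.round(r[1],1),round(r[2],1),"zmax",q[:,2].max().round(4))
    red=((H<6)|(H>172))&(S>150)&(V>90)
    rep("knob",red&(Z>.07))
    rep("consoletop",(Z>.05)&(Z<.07)&(Y>.15)&(Y<.45)&(X>.25)&(X<.47)&(S<60)&(V>60))
    rep("band/side all",(Z>.01)&(Z<.066)&(Y>.12)&(Y<.45)&(X>.2)&(X<.44)&~red)
    blue=(H>100)&(H<125)&(S>150)&(Z>.025)
    for nm,(y0,y1) in dict(y=(-.08,.03),g=(-.25,-.13),p=(-.4,-.27)).items():
        mm=blue&(Y>y0)&(Y<y1)&(X>.33)&(X<.6); rep("btn "+nm,mm)
        if (mm&mat).any(): rep("  top",mm&(Z>np.percentile(Z[mm&mat],90)-.004))
    rep("greybox",(abs(Z-.03)<.005)&(Y<-.12)&(Y>-.27)&(S<70))
    rep("orange",(H>5)&(H<18)&(S>150)&(Z>.02)&(Y<-.05))
    rep("jar",(Z>.052)&(Z<.068)&(Y>-.05)&(Y<.1)&(X<.45))
    rep("beaker",(Z>.03)&(Y>.25)&(Y<.45)&(X>.44)&(X<.56))
E
```

```text
top knob 123 mean [0.4913 0.1852 0.1143] med [0.4915 0.1847 0.1149] rect [491.8 186.3] [19.5 22.4] 2.1 zmax 0.1204
top consoletop 2028 mean [0.4435 0.2476 0.0599] med [0.4446 0.2522 0.06  ] rect [436.7 240.1] [ 66.9 180. ] 0.1 zmax 0.0653
top band/side all 1709 mean [0.3565 0.3402 0.0395] med [0.4088 0.3129 0.0322] rect [371.9 331.1] [ 97.9 361.6] 36.1 zmax 0.0653
top btn y 0
top   top 0
top btn g 136 mean [ 0.5736 -0.1816  0.0518] med [ 0.5734 -0.181   0.0523] rect [ 573.5 -182.1] [27.3 25.6] 65.4 zmax 0.0556
top   top 111 mean [ 0.5744 -0.1809  0.0528] med [ 0.5738 -0.1805  0.0527] rect [ 574.7 -180.6] [24.1 25.2] 2.1 zmax 0.0556
top btn p 153 mean [ 0.5312 -0.3192  0.052 ] med [ 0.5315 -0.3188  0.0531] rect [ 532.4 -321.1] [29.5 29.5] 45.5 zmax 0.0579
top   top 128 mean [ 0.5323 -0.3185  0.0533] med [ 0.5318 -0.3186  0.0534] rect [ 532.1 -318.8] [26.1 25.3] 31.4 zmax 0.0579
top greybox 978 mean [ 0.5732 -0.18    0.0302] med [ 0.5711 -0.1782  0.0303] rect [ 574.8 -181.1] [74.6 85. ] 72.1 zmax 0.035
top orange 297 mean [ 0.66   -0.2337  0.0278] med [ 0.6581 -0.2427  0.0282] rect [ 6
[... 752 characters left out ...]
0.052 ] rect [ 574.6 -182.2] [24.2 26.2] 2.3 zmax 0.0557
scene btn p 142 mean [ 0.533  -0.3188  0.0509] med [ 0.5338 -0.3187  0.0518] rect [ 531.6 -317.3] [27.4 30.9] 12.1 zmax 0.0568
scene   top 105 mean [ 0.5326 -0.3193  0.0524] med [ 0.533  -0.3196  0.0523] rect [ 532.1 -320. ] [26.  25.3] 41.5 zmax 0.0568
scene greybox 770 mean [ 0.578  -0.1848  0.0295] med [ 0.5838 -0.1882  0.0295] rect [ 574.  -181.7] [74.9 86. ] 71.4 zmax 0.035
scene orange 773 mean [ 0.6685 -0.2269  0.0274] med [ 0.6689 -0.2272  0.0277] rect [ 668.3 -225.2] [79.8 49.6] 62.7 zmax 0.0324
scene jar 0
scene beaker 729 mean [0.4909 0.2897 0.0591] med [0.4923 0.288  0.0604] rect [494.9 292.2] [119.5  91. ] 10.6 zmax 0.0671
```

View pics/a.png

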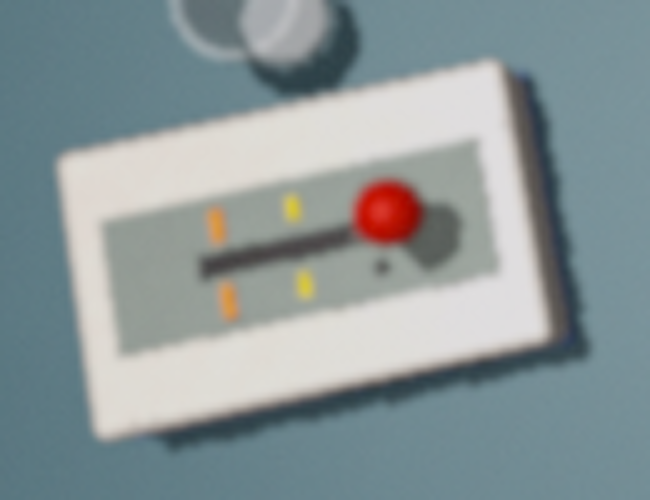

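View pics/b.png

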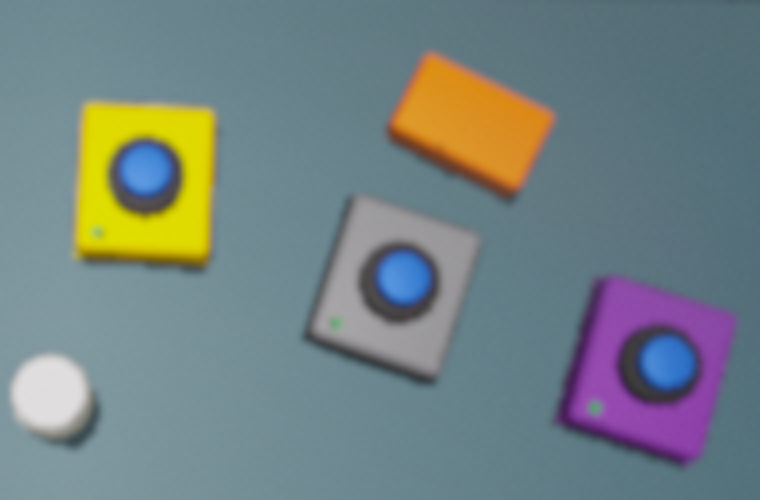

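The console crop shows the knob at the right end of the slot (by the black mark), with orange full bars at the left. The grey remote sits next to the orange case, which matches the description. Now I refine the console's axis.

Run:
```python
import numpy as np,cv2
from h import *
for n in("top","scene"):
    c=dict(np.load(n+"0.npz"));P=cloud(c);X,Y,Z=P[...,0],P[...,1],P[...,2]
    hsv=cv2.cvtColor(c["img"],cv2.COLOR_RGB2HSV).astype(int);S=hsv[...,1];V=hsv[...,2]
    m=(abs(Z-.06)<.004)&(Y>.1)&(Y<.38)&(X>.3)&(X<.6)
    k,l,st,_=cv2.connectedComponentsWithStats(m.astype(np.uint8),connectivity=4);i=1+np.argmax(st[1:,4])
    q=P[l==i];r=cv2.minAreaRect((q[:,:2]*1000).astype(np.float32));print(n,r,q[:,2].mean())
    m=(Z>.045)&(Z<.075)&(X>.3)&(X<.5)&(Y>-.1)&(Y<.1)
    q=P[m];print("jar",len(q),q.mean(0) if len(q) else 0, q[:,:2].min(0),q[:,:2].max(0))
```

```text
top ((481.2170104980469, 236.82394409179688), (119.78302764892578, 189.65615844726562), 13.709063529968262) 0.06004314108465626
jar 59 [0.49604631 0.00454015 0.05938453] [ 0.49098369 -0.0106689 ] [0.49963385 0.02044428]
scene ((480.616943359375, 236.72024536132812), (120.35984802246094, 195.08367919921875), 13.7645263671875) 0.06031306200592003
jar 35 [0.49590368 0.00312007 0.05934301] [ 0.48848628 -0.01137244] [0.49996982 0.01841325]
```

Console: centre (0.481, 0.237), yaw 13.7°. The off knob predicted from this pose, (0.493, 0.188), agrees with the measured knob. I shut the fingers, turn the tool so its −y runs along the slot, and travel at height to just beyond the knob on its off side.

```bash
python3 -m inch '[{"az":0.084,"gripper":0},{"az":0.084,"gripper":0},{"dx":26,"dy":-39},{"dx":26,"dy":-39},{"dx":26,"dy":-39},{"dx":26,"dy":-39},{"dx":26,"dy":-39},{"dx":26,"dy":-39}]' 20; python3 -m inch '[{"dx":26,"dy":-39},{"dx":26,"dy":-39},{"dx":26,"dy":-39},{"dx":26,"dy":-39},{"dx":26,"dy":-39},{"dx":26,"dy":-39},{"dx":0},{"dx":0}]'
cat >> h.py <<'E'
Cc=np.array([.481,.237,0]);a=np.radians(13.7);CX=np.array([np.cos(a),np.sin(a),0]);CY=np.array([-np.sin(a),np.cos(a),0])
def st(goal=None):
    from rig import robot
    o=robot.get_obs();p=o["position"];M=R.from_quat(o["tool_rot"]).as_matrix()
    print("t",o["time"],"p",p.round(4),"console xy",((p-Cc)@np.c_[CX,CY]).round(4),"tool x",M[:,0].round(3),"F",o["ft_force"].round(1),"w",o["grip_width"])
    if goal is not None: print("rotvec toward console frame / mm:",(M.T@(np.array(goal)-p)*1000).round(1))
E
python3 -c "
from h import *
st(Cc-.105*CY+[0,0,.2])"
```

```text
t 0.1 p [ 0.2477 -0.5731  0.2217] console xy [-0.4185 -0.7318] tool x [0.918 0.397 0.   ] F [-0.1  0.  -0.5] w 0.08670933525504293
rotvec toward console frame / mm: [ 517.8 -547.6   22.9]invalid input
invalid input
```

```bash
python3 -m inch '[{"ax":0,"ay":0,"az":0.084,"dx":0,"dy":0,"dz":0,"gripper":0},{"ax":0,"ay":0,"az":0.084,"dx":0,"dy":0,"dz":0,"gripper":0}]' 20
```

```text
time: 0.3
position: [0.2478, -0.5733, 0.2219]
tool_rot: [0.993, 0.118, -0.0, -0.001]
ft_force: [-0.4, -0.4, -0.6]
grip_width: 0.078
```

```bash
python3 -m inch '[{"ax":0,"ay":0,"az":0,"dx":26,"dy":-39,"dz":0,"gripper":0},{"ax":0,"ay":0,"az":0,"dx":26,"dy":-39,"dz":0,"gripper":0},{"ax":0,"ay":0,"az":0,"dx":26,"dy":-39,"dz":0,"gripper":0},{"ax":0,"ay":0,"az":0,"dx":26,"dy":-39,"dz":0,"gripper":0},{"ax":0,"ay":0,"az":0,"dx":26,"dy":-39,"dz":0,"gripper":0},{"ax":0,"ay":0,"az":0,"dx":26,"dy":-39,"dz":0,"gripper":0},{"ax":0,"ay":0,"az":0,"dx":26,"dy":-39,"dz":0,"gripper":0},{"ax":0,"ay":0,"az":0,"dx":26,"dy":-39,"dz":0,"gripper":0}]'; python3 -c "
from h import *
st(Cc-.105*CY+[0,0,.2])"
```

```text
time: 1.1
position: [0.376, -0.2193, 0.2224]
tool_rot: [0.993, 0.119, -0.0, -0.0]
ft_force: [0.4, 0.4, 0.3]
grip_width: 0.0148
t 1.1 p [ 0.376  -0.2193  0.2224] console xy [-0.2101 -0.4185] tool x [0.972 0.237 0.   ] F [0.4 0.4 0.3] w 0.014822110015216054
rotvec toward console frame / mm: [ 210.1 -313.4   22.5]
```

```bash
python3 -m inch '[{"ax":0,"ay":0,"az":0,"dx":26,"dy":-39,"dz":0,"gripper":0},{"ax":0,"ay":0,"az":0,"dx":26,"dy":-39,"dz":0,"gripper":0},{"ax":0,"ay":0,"az":0,"dx":26,"dy":-39,"dz":0,"gripper":0},{"ax":0,"ay":0,"az":0,"dx":26,"dy":-39,"dz":0,"gripper":0},{"ax":0,"ay":0,"az":0,"dx":26,"dy":-39,"dz":0,"gripper":0},{"ax":0,"ay":0,"az":0,"dx":26,"dy":-39,"dz":0,"gripper":0},{"ax":0,"ay":0,"az":0,"dx":26,"dy":-39,"dz":0,"gripper":0},{"ax":0,"ay":0,"az":0,"dx":26,"dy":-36,"dz":0,"gripper":0}]'; python3 -m inch '[{"ax":0,"ay":0,"az":0,"dx":0,"dy":0,"dz":0,"gripper":0},{"ax":0,"ay":0,"az":0,"dx":0,"dy":0,"dz":0,"gripper":0}]';python3 -c "
from h import *
st(Cc-.105*CY+[0,0,.091])"
```

```text
time: 1.9
position: [0.5044, 0.1305, 0.2223]
tool_rot: [0.993, 0.12, -0.0, 0.0]
ft_force: [0.9, -1.1, 0.2]
grip_width: 0.0008
time: 2.1
position: [0.5039, 0.129, 0.222]
tool_rot: [0.993, 0.121, -0.001, 0.0]
ft_force: [-0.0, -0.5, 0.3]
grip_width: 0.0004
t 2.1 p [0.5039 0.129  0.222 ] console xy [-0.0033 -0.1103] tool x [ 0.971  0.24  -0.002] F [-0.  -0.5  0.3] w 0.0004405395367162707
rotvec toward console frame / mm: [  3.6  -5.3 131. ]
```

Descend to z ≈ 0.092, centred on the slot, then look.

```bash
python3 -m inch '[{"ax":0,"ay":0,"az":0,"dx":3,"dy":0,"dz":45,"gripper":0},{"ax":0,"ay":0,"az":0,"dx":0,"dy":0,"dz":45,"gripper":0},{"ax":0,"ay":0,"az":0,"dx":0,"dy":0,"dz":40,"gripper":0},{"ax":0,"ay":0,"az":0,"dx":0,"dy":0,"dz":0,"gripper":0},{"ax":0,"ay":0,"az":0,"dx":0,"dy":0,"dz":0,"gripper":0}]';python3 - <<'E'
from h import *
st(Cc-.05*CY+[0,0,.091])
from rig import optics
import cv2
for n,s in(("scene",np.s_[60:220,230:450]),("top",np.s_[150:310,100:320])):
    c=optics.camera(n);cv2.imwrite(f"pics/{n}1.png",cv2.resize(c["img"][s][:,:,::-1],None,fx=3,fy=3))
E
```

```text
time: 2.6
position: [0.5069, 0.1278, 0.0926]
tool_rot: [0.993, 0.119, -0.001, 0.0]
ft_force: [0.7, 0.8, 0.5]
grip_width: 0.0006
t 2.6 p [0.5069 0.1278 0.0926] console xy [-0.0007 -0.1123] tool x [ 0.972  0.236 -0.002] F [0.7 0.8 0.5] w 0.0006173286285627982
rotvec toward console frame / mm: [  0.6 -62.3   1.6]
```

View pics/scene1.png

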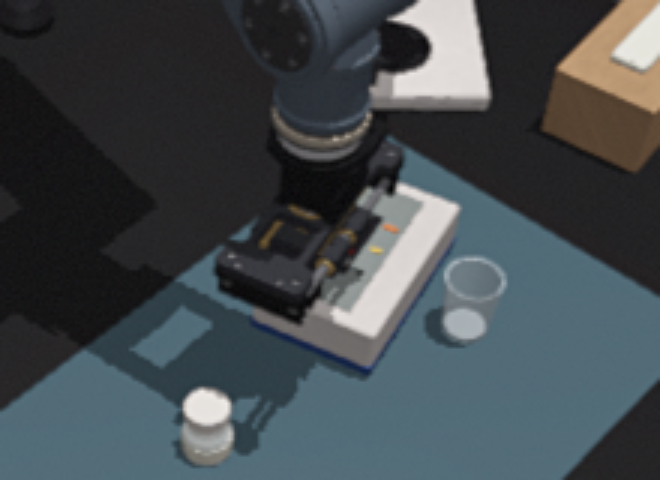

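View pics/top1.png

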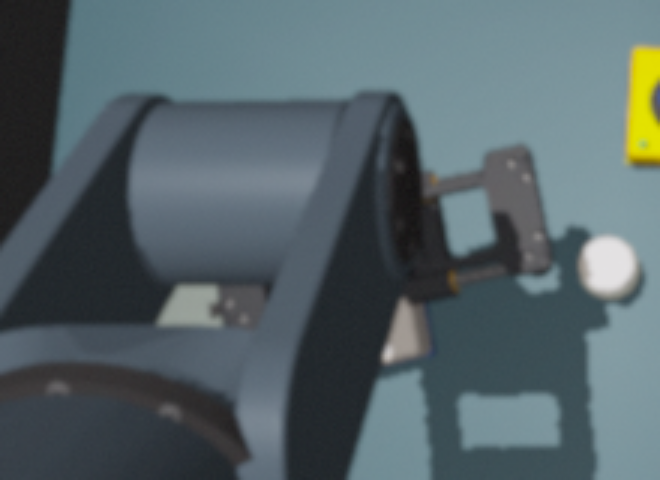

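The images show the tool standing beyond the −y end of the console. The jar and beaker are clear, and the gripper's long side lies along the slot, well above the knob. Push along −y.

```bash
python3 -m inch '[{"ax":0,"ay":0,"az":0,"dx":0,"dy":-9,"dz":0,"gripper":0},{"ax":0,"ay":0,"az":0,"dx":0,"dy":-9,"dz":0,"gripper":0},{"ax":0,"ay":0,"az":0,"dx":0,"dy":-9,"dz":0,"gripper":0},{"ax":0,"ay":0,"az":0,"dx":0,"dy":-9,"dz":0,"gripper":0},{"ax":0,"ay":0,"az":0,"dx":0,"dy":-6,"dz":0,"gripper":0}]';python3 -c "
from h import *
st()"; python3 -m inch '[{"ax":0,"ay":0,"az":0,"dx":0,"dy":-8,"dz":0,"gripper":0},{"ax":0,"ay":0,"az":0,"dx":0,"dy":-8,"dz":0,"gripper":0},{"ax":0,"ay":0,"az":0,"dx":0,"dy":-8,"dz":0,"gripper":0}]';python3 -c "
from h import *
st()"
```

```text
time: 3.2
position: [0.4976, 0.1704, 0.0931]
tool_rot: [0.993, 0.121, 0.001, 0.001]
ft_force: [0.7, -7.8, 6.1]
grip_width: 0.0003
t 3.2 p [0.4976 0.1704 0.0931] console xy [ 0.0003 -0.0686] tool x [0.971 0.24  0.001] F [ 0.7 -7.8  6.1] w 0.0003316559997141779
time: 3.5
position: [0.4932, 0.1928, 0.0935]
tool_rot: [0.993, 0.12, 0.002, 0.001]
ft_force: [0.4, -1.3, 2.9]
grip_width: 0.0005
t 3.5 p [0.4932 0.1928 0.0935] console xy [ 0.0014 -0.0458] tool x [0.971 0.238 0.003] F [ 0.4 -1.3  2.9] w 0.000467072680460428
```

The knob is following, with force as expected. Continue through the half click.

```bash
python3 -m inch '[{"ax":0,"ay":0,"az":0,"dx":0,"dy":-8,"dz":0,"gripper":0},{"ax":0,"ay":0,"az":0,"dx":0,"dy":-8,"dz":0,"gripper":0},{"ax":0,"ay":0,"az":0,"dx":0,"dy":-8,"dz":0,"gripper":0},{"ax":0,"ay":0,"az":0,"dx":0,"dy":-8,"dz":0,"gripper":0}]';python3 -c "
from h import *
st()"; python3 -m inch '[{"ax":0,"ay":0,"az":0,"dx":0,"dy":-8,"dz":0,"gripper":0},{"ax":0,"ay":0,"az":0,"dx":0,"dy":-8,"dz":0,"gripper":0},{"ax":0,"ay":0,"az":0,"dx":0,"dy":-5,"dz":0,"gripper":0}]';python3 -c "
from h import *
st()"
```

```text
time: 3.9
position: [0.4837, 0.224, 0.0927]
tool_rot: [0.993, 0.121, -0.0, 0.001]
ft_force: [-0.3, -6.9, 5.9]
grip_width: 0.0005
t 3.9 p [0.4837 0.224  0.0927] console xy [-0.0004 -0.0133] tool x [ 0.971  0.239 -0.001] F [-0.3 -6.9  5.9] w 0.0005352020150047919
time: 4.2
position: [0.4786, 0.2457, 0.0923]
tool_rot: [0.993, 0.12, -0.0, -0.0]
ft_force: [0.9, 0.1, 0.6]
grip_width: 0.0006
t 4.2 p [0.4786 0.2457 0.0923] console xy [-0.0002  0.009 ] tool x [ 0.971  0.237 -0.   ] F [0.9 0.1 0.6] w 0.0006089758271717933
```

Force dropped to zero at +9 mm, so it has snapped ahead. I follow on gently to make sure it is at the stop.

```bash
python3 -m inch '[{"ax":0,"ay":0,"az":0,"dx":0,"dy":-6,"dz":0,"gripper":0},{"ax":0,"ay":0,"az":0,"dx":0,"dy":-5,"dz":0,"gripper":0},{"ax":0,"ay":0,"az":0,"dx":0,"dy":0,"dz":0,"gripper":0}]';python3 -c "
from h import *
st()"; python3 -m inch '[{"ax":0,"ay":0,"az":0,"dx":0,"dy":-2,"dz":0,"gripper":0},{"ax":0,"ay":0,"az":0,"dx":0,"dy":-1,"dz":0,"gripper":0},{"ax":0,"ay":0,"az":0,"dx":0,"dy":0,"dz":0,"gripper":0}]';python3 -c "
from h import *
st()"
```

```text
time: 4.5
position: [0.4763, 0.2561, 0.0924]
tool_rot: [0.993, 0.12, -0.0, -0.0]
ft_force: [1.3, -0.1, 0.1]
grip_width: 0.0003
t 4.5 p [0.4763 0.2561 0.0924] console xy [-0.      0.0197] tool x [0.971 0.238 0.   ] F [ 1.3 -0.1  0.1] w 0.00033927754817077724
time: 4.8
position: [0.4758, 0.2582, 0.0926]
tool_rot: [0.993, 0.12, 0.0, -0.0]
ft_force: [-0.2, -0.4, 0.5]
grip_width: 0.0005
t 4.8 p [0.4758 0.2582 0.0926] console xy [0.     0.0218] tool x [0.971 0.237 0.   ] F [-0.2 -0.4  0.5] w 0.0005046016233439523
```

No contact at the expected full position, so the knob should already be at its stop. I back off, go up, and start moving away to look.

```bash
python3 -m inch '[{"ax":0,"ay":0,"az":0,"dx":0,"dy":15,"dz":0,"gripper":0},{"ax":0,"ay":0,"az":0,"dx":0,"dy":15,"dz":-20,"gripper":0},{"ax":0,"ay":0,"az":0,"dx":0,"dy":0,"dz":-40,"gripper":0},{"ax":0,"ay":0,"az":0,"dx":0,"dy":0,"dz":-45,"gripper":0},{"ax":0,"ay":0,"az":0,"dx":0,"dy":45,"dz":0,"gripper":0},{"ax":0,"ay":0,"az":0,"dx":0,"dy":45,"dz":0,"gripper":0},{"ax":0,"ay":0,"az":0,"dx":0,"dy":45,"dz":0,"gripper":0},{"ax":0,"ay":0,"az":0,"dx":0,"dy":45,"dz":0,"gripper":0}]';python3 -m inch '[{"ax":0,"ay":0,"az":0,"dx":0,"dy":45,"dz":0,"gripper":0},{"ax":0,"ay":0,"az":0,"dx":0,"dy":45,"dz":0,"gripper":0},{"ax":0,"ay":0,"az":0,"dx":0,"dy":45,"dz":0,"gripper":0},{"ax":0,"ay":0,"az":0,"dx":0,"dy":0,"dz":0,"gripper":0},{"ax":0,"ay":0,"az":0,"dx":0,"dy":0,"dz":0,"gripper":0}]';python3 - <<'E'
from h import *
st([.5742,-.1813,.0525])
from rig import optics
import cv2
for n,s in(("scene",np.s_[60:320,150:450]),("top",np.s_[130:310,100:350])):
    c=optics.camera(n);cv2.imwrite(f"pics/{n}2.png",cv2.resize(c["img"][s][:,:,::-1],None,fx=2,fy=2))
    P=cloud(c);hsv=cv2.cvtColor(c["img"],cv2.COLOR_RGB2HSV).astype(int);H,S=hsv[...,0],hsv[...,1]
    m=((H<6)|(H>172))&(S>150)&(P[...,2]>.08)&(abs(P[...,1]-.237)<.1)&(abs(P[...,0]-.48)<.1)
    q=P[m];print(n,"knob",len(q),((q-Cc)@np.c_[CX,CY,[0,0,1]]).mean(0).round(4))
E
```

```text
time: 5.6
position: [0.5257, 0.0515, 0.1979]
tool_rot: [0.993, 0.119, 0.0, 0.0]
ft_force: [0.4, 0.6, -0.4]
grip_width: 0.0008
time: 6.1
position: [0.5571, -0.0788, 0.1972]
tool_rot: [0.993, 0.118, -0.0, -0.0]
ft_force: [-0.8, -0.6, -0.1]
grip_width: 0.0006
t 6.1 p [ 0.5571 -0.0788  0.1972] console xy [-0.0008 -0.3249] tool x [ 0.972  0.234 -0.001] F [-0.8 -0.6 -0.1] w 0.0005910770112844804
rotvec toward console frame / mm: [ -7.3 103.7 144.7]
scene knob 61 [0.002  0.0451 0.1124]
top knob 124 [-0.0022  0.0462  0.1135]
```

View pics/scene2.png

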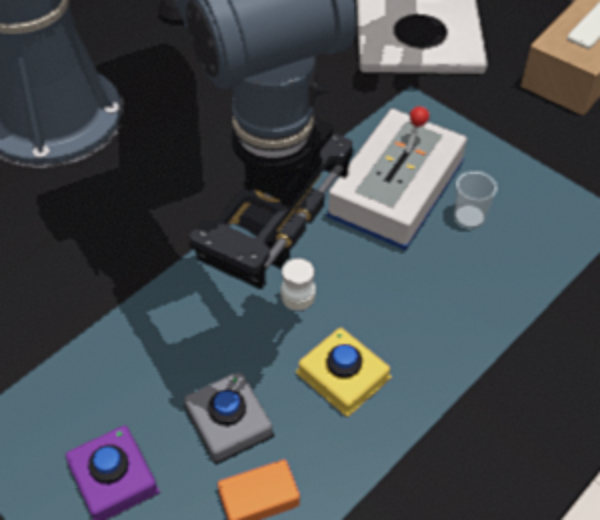

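View pics/top2.png

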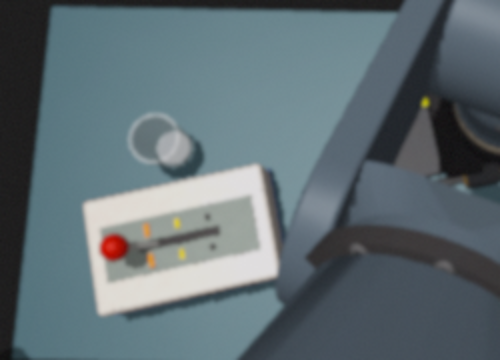

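The lever leans to the orange end in both views: knob at (112,247) in the top crop, measured +46 mm with camera-side bias, and the probe met no knob up to +50.8 mm. The jar and beaker are untouched. Next I check how high the black collar around the button is, then go above the button.

```bash
python3 - <<'E'
from h import *
for n in("top","scene"):
    P=cloud(dict(np.load(n+"0.npz")));d=np.hypot(P[...,0]-.5742,P[...,1]+.1813)
    for a,b in((0,.008),(.008,.012),(.012,.015),(.015,.018),(.018,.021),(.021,.025)):
        z=P[...,2][(d>=a)&(d<b)];print(n,a,b,np.percentile(z,[5,50,95]).round(4))
E
python3 -m inch '[{"ax":0,"ay":0,"az":0,"dx":-4,"dy":45,"dz":0,"gripper":0},{"ax":0,"ay":0,"az":0,"dx":-3,"dy":45,"dz":30,"gripper":0},{"ax":0,"ay":0,"az":0,"dx":0,"dy":13,"dz":45,"gripper":0},{"ax":0,"ay":0,"az":0,"dx":0,"dy":0,"dz":45,"gripper":0},{"ax":0,"ay":0,"az":0,"dx":0,"dy":0,"dz":0,"gripper":0},{"ax":0,"ay":0,"az":0,"dx":0,"dy":0,"dz":0,"gripper":0}]';python3 -c "
from h import *
st([.5742,-.1813,.0525])"
```

```text
top 0 0.008 [0.051  0.0527 0.0549]
top 0.008 0.012 [0.0501 0.0524 0.0553]
top 0.012 0.015 [0.0405 0.0486 0.0536]
top 0.015 0.018 [0.041  0.0426 0.0443]
top 0.018 0.021 [0.0343 0.042  0.0445]
top 0.021 0.025 [0.0285 0.0308 0.0424]
scene 0 0.008 [0.0487 0.0521 0.0539]
scene 0.008 0.012 [0.0473 0.0517 0.0541]
scene 0.012 0.015 [0.0408 0.0479 0.0536]
scene 0.015 0.018 [0.0396 0.0422 0.0453]
scene 0.018 0.021 [0.0292 0.0411 0.0436]
scene 0.021 0.025 [0.0268 0.0306 0.0422]
time: 6.8
position: [0.5742, -0.1735, 0.0796]
tool_rot: [0.993, 0.121, -0.001, -0.001]
ft_force: [-0.1, -0.2, 1.2]
grip_width: 0.0006
t 6.8 p [ 0.5742 -0.1735  0.0796] console xy [-0.0067 -0.4209] tool x [ 0.971  0.239 -0.002] F [-0.1 -0.2  1.2] w 0.0006143536170663086
rotvec toward console frame / mm: [-1.8  7.7 27.1]
```

The collar is at 42 mm and the pressed button at about 46.5 mm, so there is room. Centre and press.

```bash
python3 -m inch '[{"ax":0,"ay":0,"az":0,"dx":-2,"dy":7.5,"dz":10,"gripper":0},{"ax":0,"ay":0,"az":0,"dx":0,"dy":0,"dz":10,"gripper":0},{"ax":0,"ay":0,"az":0,"dx":0,"dy":0,"dz":6,"gripper":0},{"ax":0,"ay":0,"az":0,"dx":0,"dy":0,"dz":0,"gripper":0}]';python3 -c "
from h import *
st([.5742,-.1813,.0465])"; python3 -m inch '[{"ax":0,"ay":0,"az":0,"dx":0,"dy":0,"dz":3,"gripper":0},{"ax":0,"ay":0,"az":0,"dx":0,"dy":0,"dz":2,"gripper":0},{"ax":0,"ay":0,"az":0,"dx":0,"dy":0,"dz":0,"gripper":0}]'
```

```text
time: 7.2
position: [0.5743, -0.1826, 0.0537]
tool_rot: [0.993, 0.12, -0.0, -0.0]
ft_force: [0.1, 0.8, 0.4]
grip_width: 0.0007
t 7.2 p [ 0.5743 -0.1826  0.0537] console xy [-0.0088 -0.4298] tool x [ 0.971  0.238 -0.001] F [0.1 0.8 0.4] w 0.000681044967354978
rotvec toward console frame / mm: [ 0.2 -1.3  7.2]
time: 7.5
position: [0.575, -0.183, 0.0492]
tool_rot: [0.993, 0.12, 0.0, 0.0]
ft_force: [-0.4, 1.1, 2.8]
grip_width: 0.0004
```

```bash
python3 -m inch '[{"ax":0,"ay":0,"az":0,"dx":0,"dy":0,"dz":2,"gripper":0},{"ax":0,"ay":0,"az":0,"dx":0,"dy":0,"dz":1,"gripper":0},{"ax":0,"ay":0,"az":0,"dx":0,"dy":0,"dz":0,"gripper":0}]'; python3 -m inch '[{"ax":0,"ay":0,"az":0,"dx":0,"dy":0,"dz":0.5,"gripper":0},{"ax":0,"ay":0,"az":0,"dx":0,"dy":0,"dz":0.5,"gripper":0},{"ax":0,"ay":0,"az":0,"dx":0,"dy":0,"dz":0,"gripper":0}]'
```

```text
time: 7.8
position: [0.575, -0.183, 0.0464]
tool_rot: [0.993, 0.12, 0.0, 0.0]
ft_force: [-0.7, 1.3, 6.4]
grip_width: 0.0006
time: 8.1
position: [0.575, -0.183, 0.0463]
tool_rot: [0.993, 0.12, 0.0, 0.0]
ft_force: [-1.4, 2.6, 11.3]
grip_width: 0.0006
```

The button bottomed out: z is stuck at 46.3 mm while the force rose from 6.4 to 11.3 N. Release, lift, retreat and verify.

```bash
python3 -m inch '[{"ax":0,"ay":0,"az":0,"dx":0,"dy":0,"dz":-10,"gripper":0},{"ax":0,"ay":0,"az":0,"dx":0,"dy":0,"dz":-30,"gripper":0},{"ax":0,"ay":0,"az":0,"dx":0,"dy":0,"dz":-45,"gripper":0},{"ax":0,"ay":0,"az":0,"dx":0,"dy":0,"dz":-45,"gripper":0},{"ax":0,"ay":0,"az":0,"dx":-40,"dy":20,"dz":0,"gripper":0},{"ax":0,"ay":0,"az":0,"dx":-40,"dy":20,"dz":0,"gripper":0},{"ax":0,"ay":0,"az":0,"dx":-40,"dy":20,"dz":0,"gripper":0},{"ax":0,"ay":0,"az":0,"dx":0,"dy":0,"dz":0,"gripper":0}]';python3 -m inch '[{"ax":0,"ay":0,"az":0,"dx":0,"dy":0,"dz":0,"gripper":0},{"ax":0,"ay":0,"az":0,"dx":0,"dy":0,"dz":0,"gripper":0}]';python3 - <<'E'
from h import *
st()
from rig import optics
import cv2
for n in("scene","top"):
    c=optics.camera(n);cv2.imwrite(f"pics/{n}3.png",c["img"][:,:,::-1])
    P=cloud(c);hsv=cv2.cvtColor(c["img"],cv2.COLOR_RGB2HSV).astype(int);H,S=hsv[...,0],hsv[...,1]
    m=((H<6)|(H>172))&(S>150)&(P[...,2]>.08)&(abs(P[...,1]-.237)<.1)&(abs(P[...,0]-.48)<.1)
    q=P[m];print(n,"knob",len(q),((q-Cc)@np.c_[CX,CY,[0,0,1]]).mean(0).round(4))
    d=np.hypot(P[...,0]-.5742,P[...,1]+.1813);z=P[...,2][d<.009];print("btn z",len(z),np.median(z))
    m=(H>5)&(H<18)&(S>150)&(P[...,2]>.02)&(P[...,1]<-.05)&(P[...,0]>.5)&(P[...,2]<.04);q=P[m]
    print("case",cv2.minAreaRect((q[:,:2]*1000).astype(np.float32)) if len(q) else None)
E
```

```text
time: 8.9
position: [0.4685, -0.2724, 0.1747]
tool_rot: [0.993, 0.117, -0.001, -0.0]
ft_force: [0.7, 0.3, 0.3]
grip_width: 0.0005
time: 9.1
position: [0.4728, -0.2694, 0.1748]
tool_rot: [0.993, 0.12, 0.0, -0.0]
ft_force: [-0.1, 0.4, 0.6]
grip_width: 0.0007
t 9.1 p [ 0.4728 -0.2694  0.1748] console xy [-0.1279 -0.4901] tool x [0.971 0.238 0.   ] F [-0.1  0.4  0.6] w 0.0007051155297560598
scene knob 60 [0.0023 0.0448 0.1128]
btn z 45 0.05153464128787821
case ((668.4027709960938, -225.2774658203125), (79.60443878173828, 48.85102081298828), 62.84794998168945)
top knob 122 [-0.0022  0.0459  0.1138]
btn z 55 0.05260510489106507
case ((666.9430541992188, -224.48941040039062), (78.02983093261719, 48.822776794433594), 63.08274841308594)
```

View pics/scene3.png

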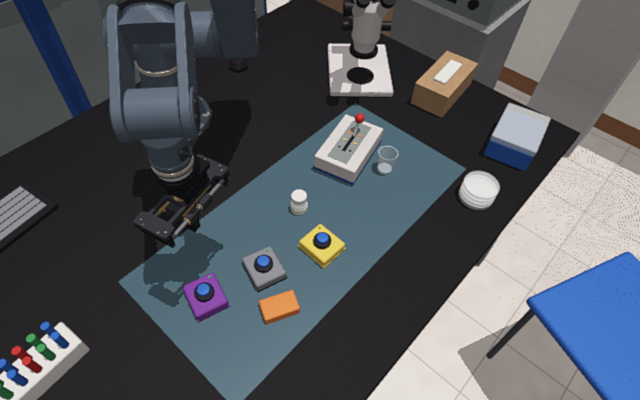

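The scene view shows the lever still at the full end (knob at 360,118) and the grey button back up (264,262). Jar (299,201), beaker (388,158) and case (279,306) are where they were, and the arm is clear.

```bash
python3 -c "
from rig import robot
print(robot.hand_in())"
```

```text
the job is handed in; nothing more can be done
None
```

I pushed the lamp lever from off, past the half click, to full. I then pressed the blue button on the grey remote right down, released it, and handed the job in at about 9 s of the 48 s allowed; no verdict was reported.

- **Lever:** After the second click I followed with the fingertip to where the knob should be at the full stop and felt no contact. The cameras put the knob at about +45 to +46 mm along the slot, against +50 mm expected. I put that gap down to seeing only the knob's near side. The off reading was about 2 mm off in the same direction. The reading was the same before and after the shutter press.
- **Shutter:** The button bottomed out about 6 mm down, with the force rising to 11 N. Afterwards its top was back at 52 mm, the height it started at.
- **Other objects:** The slide case measured within 1 mm of its start. I checked the jar and beaker by eye only, and both looked unmoved. The arm stood clear with no force on it.

The first two move commands were refused as invalid input because each row has to list every field. Nothing moved on those.

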